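Slide the top coupon off the stack into the marking jig

TASK

Slide only the blue top coupon sideways off its stack onto the steel jig beside it, without lifting it off what it rests on, and push it back until it is fully home and square against the jig's rear fence, centred on the yellow line. Then swing the red keeper arm round until it points straight across the coupon, and let go. Leave the two coupons underneath, and everything else on the table, where they are.

Things in the scene. Friction and masses are not known exactly. Their poses are not given: they have to be found in the camera images.
- top_coupon: The blue square plate on top of the stack: 95 x 95 mm, 10 mm thick, about 0.25 kg. Origin at the centre of its underside, which starts 50 mm above the table; x and y parallel to its edges, z up. Too wide to grasp: push it by its edge. It rests on the middle coupon by friction only, so push the top coupon's edge alone (the pusher's tip 3 to 7 mm above its underside).
- middle_coupon: Bare aluminium square plate under the top coupon, loose, 95 x 95 x 10 mm. Origin at the centre of its underside, 40 mm above the table. Must stay where it is.
- bottom_coupon: Bare aluminium square plate, loose, 95 x 95 x 10 mm, lowest of the stack, lying on the fixed block. Origin at the centre of its underside, 30 mm above the table. Must stay where it is.
- block: Wooden block fixed to the table, 100 x 100 mm, 30 mm high, that carries the stack. Origin at the centre of its underside. It stands about 134 mm (centre to centre) from the jig along the jig's y axis, on either its +y or its -y side; the gap between block and jig is 8 to 10 mm.
- jig: Dark steel jig fixed to the table. Origin on the table under its bed; x points to the rear fence (roughly away from the robot), y to the left along the fence, z up. The flat bed is 48 mm above the table (2 mm below the top coupon's starting underside), from x = -80 to 85 mm and y = -75 to 75 mm; a thin yellow line along y = 0 marks its middle. Front and sides are open.
- coupon_home (a point): Point on the bed where the centre of the coupon's underside is when it is fully home and centred: jig x = 37.5, y = 0 mm. The aluminium rear fence stands beyond it: front face at jig x = 85 mm, 20 mm thick, 11 mm high above the bed, along the whole bed width.
- keeper_pivot (a point): Pivot of the keeper arm, on the middle of the fence: jig x = 95, y = 0 mm, at the height of the arm's underside, 61 mm above the table, so a coupon on the bed (top at 58 mm) passes 3 mm below it. The arm is 16 mm wide, 8 mm thick and reaches 65 mm from the pivot.
- keeper (a joint): Angle of the red keeper arm, rad, about its upright pivot on the fence. 0: the arm points to the jig's +y (left), along the fence. It grows anticlockwise seen from above, to 1.57 where it points to the jig's -x, straight across the coupon (stop at 1.6). It starts between -0.3 and 0.3, turns with light friction and stays where it is left.
- keeper_peg (a point): Middle of the upright brass peg near the free end of the keeper arm: round, 12 mm across, 26 mm high, from 69 to 95 mm above the table, 55 mm from the pivot. Push it or pinch it from above.
- tape_roll: Green roll of tape lying flat, 90 mm across, 24 mm high; origin at the centre of its underside. Bystander, leave alone.
- wire_brush: Hand brush lying on the table; origin at the middle of its underside. Bystander, leave alone.
- mug: White mug, 80 mm across, 90 mm high; origin at the centre of its underside. Bystander, leave alone.
- hammer: Hammer lying on the table; origin at the middle of its underside. Bystander, leave alone.
Things that resemble listed ones, but are neither listed nor needed, are in the scene too. Leave any orange look-alike of the jig alone.

How it is judged (in metres and radians):
On the way, in this order (a step that is already met when the one before it is completed fails the run):
1. the blue coupon lies flat on the jig's bed, home and square against the rear fence and centred (x of top_coupon in the frame of jig between 0.0345 and 0.041 m and y of top_coupon in the frame of jig between -0.015 and 0.015 m and height (world z) of top_coupon below 0.0495 m and angle between the x axis of top_coupon and the x axis of jig, either way round below 0.06 rad), for 0.2 s.
2. the keeper arm points across the coupon (value of joint keeper above 1.35 rad), for 0.2 s.
At the end, for the whole second after the job is handed in: The blue coupon lies flat and still on the jig's bed, its edge within 3 mm of the rear fence and square to it within 0.06 rad, its centre within 15 mm of the yellow line; the keeper arm is at 1.35 rad or more; the middle and bottom coupons are within 8 mm of where they started (all of step 1 and height (world z) of top_coupon above 0.046 m and angle between top_coupon's own z axis and vertical below 0.05 rad and value of joint keeper above 1.35 rad and linear speed of top_coupon below 0.01 m/s and distance of each of middle_coupon, bottom_coupon from where it was at the start of the episode below 0.008 m); the robot touches nothing.
It fails at once if the blue coupon is lifted (its centre more than 10 mm above its starting height) or tipped by more than 0.25 rad (height (world z) of top_coupon above 0.06 m or angle between top_coupon's own z axis and vertical above 0.25 rad).
It fails at once if the blue coupon falls below the bed (height (world z) of top_coupon below 0.04 m).
It fails at once if the middle or bottom coupon is shifted by more than 8 mm or turned more than 0.15 rad from the block (distance of any of middle_coupon, bottom_coupon from where it was at the start of the episode above 0.008 m or angle between the x axis of any of middle_coupon, bottom_coupon and the x axis of block, either way round above 0.15 rad).
It fails at once if a bystander (tape roll, brush, mug, hammer) is moved by more than 20 mm (distance of any of tape_roll, wire_brush, mug, hammer from where it was at the start of the episode above 0.02 m).
It also fails if it takes over 61 s, if anything falls off the work surface, if the arm or the gripper's body presses on something with over 40 N, if the wrist force passes 120 N, or if a joint passes its speed limit or range.

ROBOT

A 7-joint arm with a two-finger parallel gripper is mounted at the origin on the work surface. World frame = base frame: x ahead of the robot, y to its left, z up, the work surface at z = 0. Lengths are in mm, angles in rad, forces in N, time in s.
With the tool pointing down it reaches from about 400 to 850 mm from the base axis. Payload 4.5 kg.
Tool frame: the origin (TCP) lies between the finger pads; the fingertips stand 25 mm ahead of it and the grasp point (between the pads) lies 6 mm ahead of it; z points along the fingers, y is the direction in which the jaws open and shut (so a half turn about z gives the same grasp; the last joint's range is limited). The gripper opens to 88 mm and grips with 3 to 60 N. Pads are 18 mm wide; open, the fingers measure 123 mm over their backs; the gripper's body (75 mm by 187 mm) begins 45 mm behind the grasp point.
Start: joints at [0.034, 0.689, -0.195, 1.565, 0.157, 0.902, -0.215], TCP at [625.021, 0.025, 263.743] pointing down, gripper open.
Joint ranges: [-3.01, 3.01], [-0.46, 2.08], [-1.47, 1.51], [0.13, 2.56], [-1, 4.14], [0.04, 2.09], [-2.66, 2.66]. Speed limits (rad/s): [2.57, 2.57, 3.14, 3.14, 3.14, 3.14, 3.14].

INTERFACE

Orientations are given as a unit quaternion [w, x, y, z].
In Python, from cell import sensors, optics, arm gives the robot as it stands.
- The arm moves only by the shell command python3 -m pendant 'ROWS' [FORCE]. ROWS is JSON, a list of rows, each a list of 7 numbers: the shift along the tool's x, y, z in m, then the turn, a rotation vector about the tool's x, y, z in rad, then the opening, from -1 (shut) to 1 (fully open), so that 0 is half open. In form: [[x, y, z, rx, ry, rz, hand], ...]. A call has 1 to 12 rows; each row is the pose to reach, as a shift and turn from the pose commanded when the call began, along the tool's axes at that moment; what a row does not reach only later rows make up. A row lasts 1/8 s, in which the tool goes at most 62.5 mm and 10.7 degrees, less where a joint would pass 70% of its speed; a pose out of reach is approached as far as the arm can. A call with a gripper value outside its range is refused whole. The fingers move at their own pace and stop on an object; FORCE is the grip in N (left out, the last holds). Time passes only in rows, so rows that repeat a pose let the fingers close. It gives the time, the measured TCP pose, the force and the opening at its end, in the units of the state.
- sensors.get_obs(): the state, without advancing time (a new reading comes with each control period).
- optics.grab_frame(name): name is "scene" or "side" or "wrist"; returns (picture, depth): 480x640x3 uint8, red, green, blue; 480x640 float32, mm along the optical axis (not along the pixel's ray), 0 where there is no reading.
- optics.camera_params(name): a dict with "intrinsics" (3x3 intrinsics, pixels), "T" (4x4, takes a point from camera to world coordinates). Camera axes: x right, y down, z forward; pixel columns grow to the right and rows downward; lengths in mm; the calibration is good to about 2 mm. The wrist camera is an equidistant fisheye: a pixel r from the principal point sees the ray r / f radians off the axis. A picture is of the moment at which its call begins: read the wrist's pose just before it. camera_params takes no time and is no camera call; for the wrist camera it gives the pose at the moment of the call.
- arm.hand_in(): hands the job in, once; it reports no verdict.
Trained networks look in the newest picture that a camera, given by its name, has taken for a name from the list of things; names that differ only in an ending like _2 or _b are one class to them, and where a whole thing is asked for, a point or a joint stands for the part that bears it (a point fixed in the world has none). Each returns a list of dicts, best first, with "p" (0 to 1); they miss things now and then, are a little off and sometimes report something else, mostly with a low value. They report only what shows in the picture. A call takes as long as a camera call. They do not tell look-alikes from the thing itself.
- optics.outline_of(target, camera): "pixels" (480x640 bool, what is visible of it) and "xy" ([column, row] in pixels, amid what is visible of it).
The state is a dict: "time_s": time; "joint_pos": joint angles; "qvel": joint speeds; "joint_torque": joint torques, N m; "tool_pos": TCP position; "eef_rot": TCP orientation; "contact_force": force on the tool from outside, world axes, zero at the start; "ft_torque": the same for the moment, N m; "opening": finger opening in mm.
Only numpy, scipy, OpenCV 4.12 (cv2) and the standard library are available. Lean on these libraries where they do the work, as an engineer would, in place of code of your own. Each camera call takes 0.05 s, during which the arm holds its last target. There are 200 camera calls.

## Working session

There is one attempt and no reset: what is moved stays moved. The work goes in short steps, Python scripts to look and compute and a shell command to move; the robot and the scene stay as the last step left them, time stands still between calls to the robot, and variables do not carry over. Pictures are saved under pics/ and viewed, about 8 in all and at most 12, crops included, and the job is handed in when it is done.

```bash
mkdir -p pics; ls
cat > h.py <<'E'
import numpy as np, cv2
from cell import sensors, optics, arm
def grab(n,save=None):
    P=optics.camera_params(n); im,d=optics.grab_frame(n)
    if save: cv2.imwrite(save,im[:,:,::-1])
    return im,d,P
def cloud(d,P):
    K=np.array(P["intrinsics"]);T=np.array(P["T"])
    v,u=np.mgrid[:480,:640]
    X=np.stack([(u-K[0,2])/K[0,0]*d,(v-K[1,2])/K[1,1]*d,d,np.ones_like(d)],-1)
    W=(X@T.T)[...,:3]; W[d==0]=np.nan
    return W
E
python3 - <<'E'
from h import *
o=sensors.get_obs();print({k:np.round(v,3) for k,v in o.items()})
ims=[]
for n in ["scene","side"]:
    im,d,P=grab(n); W=cloud(d,P); ims.append(im)
    print(n,np.round(P["T"],2).tolist())
    for t in ["top_coupon","middle_coupon","block","jig","keeper","keeper_peg","tape_roll","wire_brush","mug","hammer"]:
        for r in optics.outline_of(t,n)[:3]:
            m=r["pixels"]; w=W[m]; w=w[~np.isnan(w[:,0])]
            if len(w): print(t,round(r["p"],2),np.round(r["xy"]),m.sum(),np.round(np.median(w,0)),np.round(np.percentile(w,3,0)),np.round(np.percentile(w,97,0)))
    cv2.imwrite(f"pics/{n}.png",im[:,:,::-1])
E
```

```text
pics
{'time_s': np.float64(0.0), 'joint_pos': array([ 0.034,  0.69 , -0.195,  1.566,  0.157,  0.902, -0.215]), 'qvel': array([ 0.001, -0.   , -0.001, -0.002, -0.002,  0.002,  0.001]), 'joint_torque': array([ 0.0000e+00, -5.2757e+01, -1.2670e+00, -1.5343e+01, -5.3000e-02,
        7.0000e-03,  0.0000e+00]), 'tool_pos': array([ 6.24387e+02, -3.40000e-02,  2.62902e+02]), 'eef_rot': array([-0.001,  0.707,  0.707, -0.001]), 'contact_force': array([ 0.488, -0.707,  0.296]), 'ft_torque': array([-0.042, -0.013, -0.007]), 'opening': np.float64(88.312)}
scene [[-0.64, 0.39, -0.66, 1178.02], [0.76, 0.34, -0.55, 569.94], [0.01, -0.85, -0.52, 645.15], [0.0, 0.0, 0.0, 1.0]]
top_coupon 0.89 [313. 263.] 1667 [516.   4.  60.] [467. -45.  53.] [558.  46.  62.]
middle_coupon 0.76 [306. 281.] 239 [556.  26.  46.] [488. -43.  41.] [559.  46.  50.]
block 0.85 [307. 292.] 1084 [555.  39.  19.] [469. -47.   1.] [561.  48.  31.]
block 0.28 [207. 210.] 750 [ 458. -363.   16.] [ 400. -382.    0.] [ 549. -339.   21.]
jig 0.81 [427. 260.] 6143 [356. 154.  47.] [235.  68.   4.] [412. 213.  70.]
jig 0.72 [250. 250.
[... 1728 characters left out ...]
 [390. 126.   2.] [428. 264.  94.]
keeper 0.47 [381. 268.] 213 [ 599. -112.   69.] [ 591. -150.   63.] [607. -82.  92.]
keeper 0.45 [304. 272.] 101 [458.  13.  19.] [456. -27.   2.] [460.  43.  29.]
keeper_peg 0.79 [378. 265.] 174 [ 598. -104.   69.] [ 591. -148.   64.] [606. -82.  92.]
keeper_peg 0.6 [255. 228.] 158 [396. 165.  69.] [390. 126.  57.] [406. 193.  90.]
tape_roll 0.83 [237. 209.] 518 [403. 355.  15.] [364. 316.  -1.] [443. 403.  26.]
tape_roll 0.18 [319. 184.] 1128 [630. 341.  57.] [594. 324.   2.] [699. 406.  89.]
mug 0.68 [319. 183.] 1101 [630. 341.  56.] [594. 324.   3.] [703. 412.  89.]
hammer 0.94 [456. 335.] 1655 [ 656. -312.   22.] [ 605. -450.    2.] [ 728. -208.   27.]
```

View pics/scene.png

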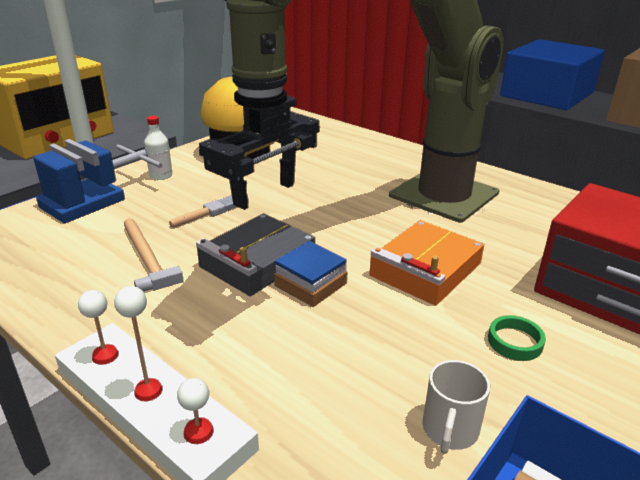

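View pics/side.png

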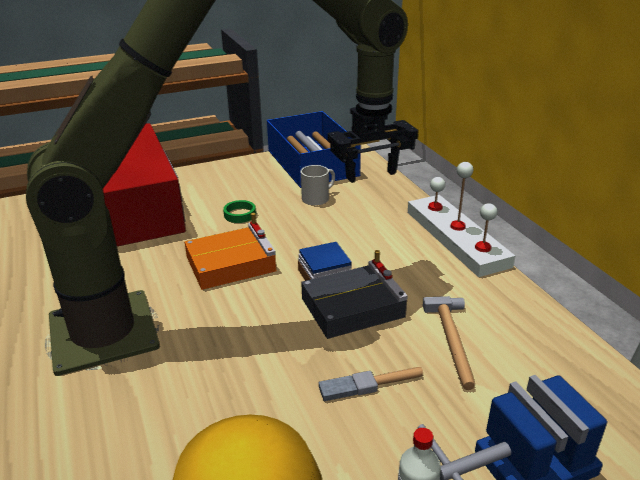

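The dark steel jig is at about (520,-135), scene pixel (258,252). The blue stack is on its +y side, at scene pixel (311,265). The orange jig is a decoy. Next I'll get accurate poses, including from the wrist camera.

```bash
cat >> h.py <<'E'
def wcloud(d,P):
    K=np.array(P["intrinsics"]);T=np.array(P["T"])
    v,u=np.mgrid[:480,:640]
    a=(u-K[0,2])/K[0,0]; b=(v-K[1,2])/K[1,1]; r=np.hypot(a,b)+1e-9
    s=np.tan(np.minimum(r,1.5))/r
    W=(np.stack([a*s*d,b*s*d,d,np.ones_like(d)],-1)@T.T)[...,:3]; W[(d==0)|(r>1.4)]=np.nan
    return W
def rect(w):
    (c,s,a)=cv2.minAreaRect(w[:,:2].astype(np.float32)); return np.round(c,1),np.round(s,1),round(a,1)
E
python3 - <<'E'
from h import *
for n in ["scene","side","wrist"]:
    im,d,P=grab(n,f"pics/{n}2.png"); W=(wcloud if n=="wrist" else cloud)(d,P)
    rgb=im.astype(int); R,G,B=rgb[...,0],rgb[...,1],rgb[...,2]
    box=(W[...,0]>400)&(W[...,0]<660)&(W[...,1]>-240)&(W[...,1]<75)
    def rep(name,m):
        m=m&box; m=cv2.morphologyEx(m.astype(np.uint8),cv2.MORPH_OPEN,np.ones((2,2)))>0
        if m.sum()>5: w=W[m]; print(n,name,m.sum(),rect(w),"z",np.round(np.median(w[:,2]),1))
    z=W[...,2]
    rep("blue",(B>R+40)&(B>G+25)&(z>52)&(z<66))
    rep("bed",(z>43)&(z<53)&(W[...,1]<-55))
    rep("jigall",(z>43)&(z<110)&(W[...,1]<-55))
    rep("keeper",(R>G+60)&(R>B+60)&(z>55))
    rep("fence",(z>54)&(z<64)&(W[...,1]<-55)&(abs(R-B)<40))
    m=(R>B+30)&(G>B+20)&(z>40)&(z<60)&(W[...,1]<-60)&box
    if m.sum()>8:
        l=cv2.fitLine(W[m][:,:2].astype(np.float32),cv2.DIST_HUBER,0,.01,.01).ravel(); print(n,"line",m.sum(),l,rect(W[m]))
    m=(R>B+40)&(G>B+20)&(z>75)&box
    if m.sum(): print(n,"peg",np.median(W[m],0))
E
```

```text
scene blue 1609 (array([511.8,   0.6]), array([91.1, 98.4]), 86.4) z nan
scene bed 3116 (array([ 496.7, -122.6]), array([148.5, 252.4]), 81.8) z nan
scene jigall 3904 (array([518.6, -96.7]), array([136.8, 260.9]), 66.0) z nan
scene keeper 161 (array([520.3, -12.7]), array([ 46.9, 293.3]), 44.3) z 68.1
scene fence 382 (array([ 607.9, -135.1]), array([ 26.1, 150.4]), 10.2) z nan
scene line 125 [ 9.9992937e-01 -1.1884705e-02  4.9823422e+02 -1.3817743e+02] (array([ 518.7, -136.5]), array([150.7, 185.4]), 89.3)
scene peg [607.51028126   8.80129542 318.62552699]
side blue 946 (array([508.9,  -6.4]), array([102.3,  83.1]), 79.3) z nan
side bed 3343 (array([ 541.2, -160.4]), array([152. , 196.2]), 70.9) z nan
side jigall 3874 (array([ 596.4, -129.9]), array([347.8, 134.9]), 43.3) z nan
side keeper 54 (array([ 599.4, -112.3]), array([38.7, 14.8]), 84.2) z nan
side fence 278 (array([ 617.7, -139.9]), array([ 63.5, 146. ]), 8.6) z nan
side line 89 [ 9.9980712e-01 -1.9641357e-02  5.0568973e+02 -1.3779520e+02] (array([ 530.8, -147.2]), array([ 60.1, 195.8]), 68.2)
side peg [600.25248972 -79.34912406  97.12202063]
wrist blue 9140 (array([506.7, -10.4]), array([113.1,  96.7]), 84.4) z nan
wrist bed 9467 (array([nan, nan]), array([0., 0.]), 0.0) z nan
wrist jigall 11318 (array([nan, nan]), array([0., 0.]), 0.0) z nan
wrist keeper 259 (array([516. , -14.4]), array([ 48.2, 284.1]), 44.9) z 69.9
wrist fence 652 (array([607.3, -79.8]), array([213.5,  19.7]), 86.9) z nan
wrist line 177 [ 9.9988461e-01 -1.5191780e-02  5.4497748e+02 -1.3779979e+02] (array([ 495.2, -130.8]), array([ 66.9, 179.4]), 65.1)
wrist peg [599.57077231  18.10385864 323.78991054]
```

View pics/wrist2.png

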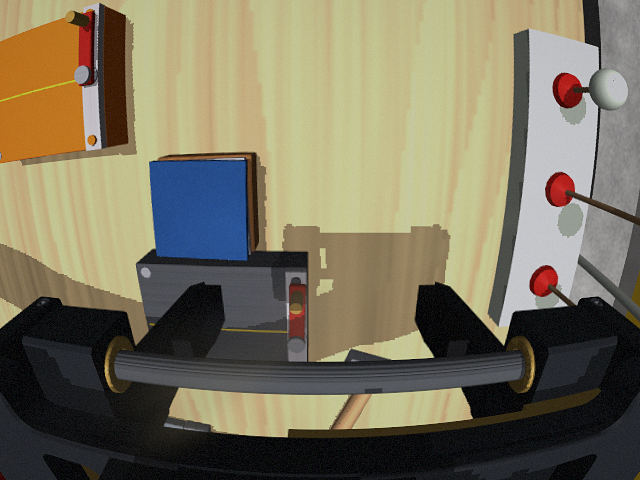

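```bash
cat >> h.py <<'E'
def onplane(P,z,wrist):
    K=np.array(P["intrinsics"]);T=np.array(P["T"])
    v,u=np.mgrid[:480,:640]
    a=(u-K[0,2])/K[0,0]; b=(v-K[1,2])/K[1,1]; r=np.hypot(a,b)+1e-9
    D=np.stack([a*np.sin(r)/r,b*np.sin(r)/r,np.cos(r)],-1) if wrist else np.stack([a,b,np.ones_like(a)],-1)
    D=D@T[:3,:3].T; return T[:3,3]+D*((z-T[2,3])/D[...,2])[...,None]
def biggest(m):
    n,l,s,_=cv2.connectedComponentsWithStats(m.astype(np.uint8)); return l==1+np.argmax(s[1:,4])
def measure(n,save=None):
    im,d,P=grab(n,save); w=n=="wrist"
    R,G,B=[im[...,i].astype(int) for i in range(3)]
    def inbox(W): return (W[...,0]>400)&(W[...,0]<640)&(W[...,1]>-230)&(W[...,1]<75)
    Wc=onplane(P,60,w); m=(B>R+30)&(B>G+15)&inbox(Wc)
    if m.sum()>50:
        m=biggest(m); print(n,"blue(z60)",m.sum(),rect(Wc[m]))
    Wb=onplane(P,48,w); m=(R>B+25)&(G>B+25)&(abs(R-G)<70)&inbox(Wb)&(abs(Wb[...,1]+137)<12)&(Wb[...,0]<590)&(Wb[...,0]>440)
    if m.sum()>8:
        x=Wb[m]; l=cv2.fitLine(x[:,:2].astype(np.float32),cv2.DIST_HUBER,0,.01,.01).ravel()
        print(n,"line",m.sum(),"yaw",round(l[1]/l[0],4),"y@520",round(l[3]+(520-l[2])*l[1]/l[0],1),"x",x[:,0].min().round(),x[:,0].max().round())
    Wk=onplane(P,69,w); m=(R>G+50)&(R>B+50)&(G<90)&inbox(Wk)&(Wk[...,1]<-40)
    if m.sum()>8: print(n,"keeper",rect(Wk[biggest(m)]))
    return im,d,P
E
python3 - <<'E'
from h import *
for n in ["scene","side","wrist"]:
    im,d,P=measure(n)
    w=n=="wrist"
    W=(wcloud if w else cloud)(d,P); z=cv2.medianBlur(W[...,2].astype(np.float32),3)
    # bed/fence points via median-filtered z, ray-plane
    b=(W[...,0]>400)&(W[...,0]<640)&(W[...,1]>-230)&(W[...,1]<-58)
    for nm,lo,hi,zz in [("bed",44,52,48),("fencetop",56,63,59)]:
        m=b&(z>lo)&(z<hi)
        m=cv2.morphologyEx(m.astype(np.uint8),cv2.MORPH_OPEN,np.ones((3,3)))
        m=biggest(m>0); x=onplane(P,zz,w)[m]; print(n,nm,m.sum(),rect(x),x[:,:2].min(0).round(),x[:,:2].max(0).round())
im=cv2.imread("pics/wrist2.png"); cv2.imwrite("pics/w2z.png",cv2.resize(im[140:380,110:330],None,fx=2.5,fy=2.5,interpolation=cv2.INTER_CUBIC))
E
```

```text
scene blue(z60) 1677 (array([515.3,   1.2]), array([103. , 102.5]), 87.3)
scene line 107 yaw 0.0076 y@520 -136.9 x 441.0 572.0
scene keeper (array([ 605.8, -104.7]), array([75.6, 19.7]), 87.6)
scene bed 2852 (array([ 513.5, -133.8]), array([153.7, 173.2]), 89.1) [ 427. -212.] [601. -57.]
scene fencetop 231 (array([ 602.9, -160.9]), array([102.3,  22.7]), 88.6) [ 591. -212.] [ 615. -110.]
side blue(z60) 1044 (array([505.4, -10.7]), array([105.9,  96.5]), 87.9)
side line 80 yaw -0.0166 y@520 -138.7 x 441.0 587.0
side keeper (array([ 598.1, -103.1]), array([16. , 53.6]), 2.8)
side bed 3319 (array([ 514.1, -141.8]), array([153.4, 183.3]), 89.4) [ 423. -219.] [605. -64.]
side fencetop 180 (array([ 598.3, -179.7]), array([72.6, 20.8]), 89.6) [ 588. -216.] [ 609. -143.]
wrist blue(z60) 9277 (array([511.3,  -2.9]), array([96. , 96.1]), 87.9)
wrist line 151 yaw -0.0108 y@520 -138.5 x 518.0 590.0
wrist keeper (array([ 603.1, -110. ]), array([44. , 14.7]), 87.9)
wrist bed 9369 (array([ 514.9, -120. ]), array([118.7, 176.3]), 89.4) [ 427. -179.] [604. -60.]
wrist fencetop 299 (array([602.8, -76.8]), array([20.3, 29.2]), 0.2) [593. -91.] [613. -62.]
```

Poses agree across the three cameras:
- **Jig:** origin about (508,-138), yaw about -0.01.
- **Coupon:** about (511,-3).

I'll half-open the fingers and come down beside the coupon's +y edge.

```bash
python3 -m pendant '[[0.02,-0.04,0.03,0,0,0,0],[0.045,-0.08,0.06,0,0,0,0],[0.07,-0.113,0.10,0,0,0,0],[0.07,-0.113,0.14,0,0,0,0],[0.07,-0.113,0.170,0,0,0,0],[0.07,-0.113,0.183,0,0,0,0],[0.07,-0.113,0.183,0,0,0,0],[0.07,-0.113,0.183,0,0,0,0]]'
python3 - <<'E'
from h import *
measure("wrist","pics/w3.png")
E
```

```text
time_s: 2.4
tool_pos: [512.8, 70.0, 81.7]
eef_rot: [0.001, 0.707, 0.707, 0.001]
contact_force: [-0.1, -0.4, 0.3]
opening: 43.9
wrist blue(z60) 5867 (array([510.9,   3.7]), array([27.2, 95.7]), 89.8)
```

View pics/w3.png

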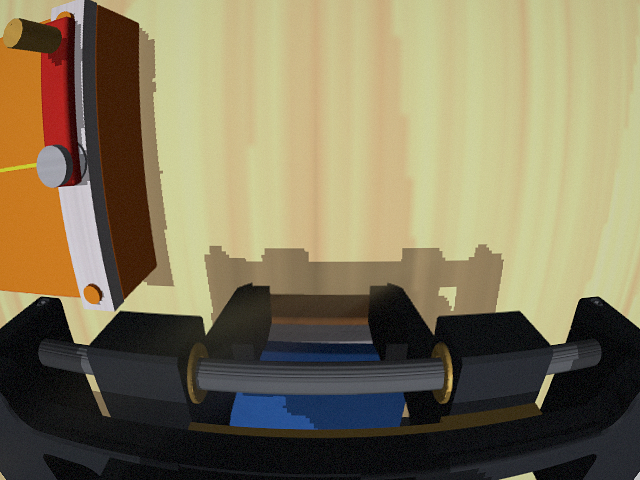

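```bash
python3 -m pendant '[[0,-0.001,0.0018,0,0,0,0],[-0.006,-0.001,0.0018,0,0,0,0],[-0.012,-0.001,0.0018,0,0,0,0],[-0.018,-0.001,0.0018,0,0,0,0],[-0.024,-0.001,0.0018,0,0,0,0],[-0.030,-0.001,0.0018,0,0,0,0],[-0.036,-0.001,0.0018,0,0,0,0],[-0.042,-0.001,0.0018,0,0,0,0]]'
python3 - <<'E'
from h import *
measure("scene","pics/s3.png");measure("side","pics/sd3.png")
a=cv2.imread("pics/s3.png")[180:330,180:380];b=cv2.imread("pics/sd3.png")[200:350,260:460]
cv2.imwrite("pics/c3.png",cv2.resize(np.hstack([a,b]),None,fx=2,fy=2,interpolation=cv2.INTER_CUBIC))
E
```

```text
time_s: 3.45
tool_pos: [511.2, 27.8, 79.0]
eef_rot: [0.0, 0.707, 0.707, 0.0]
contact_force: [-0.0, 3.1, 0.7]
opening: 43.9
scene blue(z60) 583 (array([548. , -26.4]), array([ 40.9, 101.7]), 0.7)
scene line 94 yaw 0.0165 y@520 -136.9 x 472.0 573.0
scene keeper (array([ 605.8, -104.6]), array([75.6, 19.9]), 87.1)
side blue(z60) 1090 (array([506.9, -39.5]), array([105.5,  96.6]), 89.8)
side line 82 yaw -0.0166 y@520 -138.7 x 441.0 589.0
side keeper (array([ 598.3, -105.3]), array([57.6, 16.3]), 86.5)
```

View pics/c3.png

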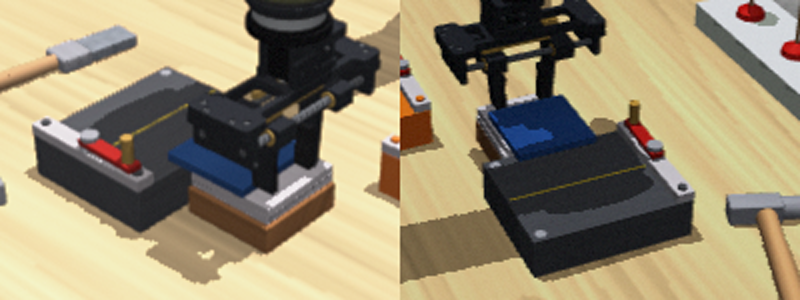

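Both fingers push only the blue plate (left half, blue at (210,165); middle plate unchanged at (290,190)). I'll carry on.

```bash
python3 -m pendant '[[-0.007,0,0,0,0,0,0],[-0.014,0,0,0,0,0,0],[-0.021,0,0,0,0,0,0],[-0.028,0,0,0,0,0,0],[-0.035,0,0,0,0,0,0],[-0.042,0,0,0,0,0,0],[-0.049,0,0,0,0,0,0],[-0.056,0,0,0,0,0,0],[-0.063,0,0.0005,0,0,0,0],[-0.070,0,0.001,0,0,0,0],[-0.077,0,0.001,0,0,0,0],[-0.084,0,0.001,0,0,0,0]]'
python3 - <<'E'
from h import *
measure("scene");measure("side")
E
```

```text
time_s: 5.05
tool_pos: [511.1, -56.3, 78.0]
eef_rot: [0.0, 0.707, 0.707, 0.0]
contact_force: [0.8, 2.5, 2.1]
opening: 43.8
scene blue(z60) 509 (array([ 550.1, -107.5]), array([103.4,  41.9]), 89.9)
scene line 55 yaw 0.0119 y@520 -135.6 x 455.0 572.0
scene keeper (array([ 606.3, -104.7]), array([75.6, 18.7]), 87.6)
side blue(z60) 1264 (array([ 506.3, -125.9]), array([104.5,  97.7]), 90.0)
side line 26 yaw -0.0126 y@520 -139.1 x 441.0 587.0
side keeper (array([ 598.5, -105.4]), array([50.4, 14.9]), 87.4)
```

```bash
python3 -m pendant '[[-0.006,0,0,0,0,0,0],[-0.012,0,0,0,0,0,0],[-0.018,0,0,0,0,0,0],[-0.023,0,0,0,0,0,0],[-0.023,0,0,0,0,0,0],[-0.013,0,0,0,0,0,0],[0.0,0,-0.04,0,0,0,0],[0.02,0,-0.08,0,0,0,0],[0.06,0,-0.12,0,0,0,0],[0.11,0,-0.16,0,0,0,0],[0.13,0,-0.18,0,0,0,0],[0.13,0,-0.18,0,0,0,0]]'
python3 - <<'E'
from h import *
measure("scene");measure("side");measure("wrist","pics/w4.png")
E
```

```text
time_s: 6.65
tool_pos: [511.5, 76.8, 259.3]
eef_rot: [0.001, 0.705, 0.709, 0.002]
contact_force: [0.1, 0.4, -0.7]
opening: 44.0
scene blue(z60) 1405 (array([ 519.3, -131.8]), array([103.4, 104.1]), 0.0)
scene line 53 yaw 0.0122 y@520 -136.3 x 441.0 575.0
scene keeper (array([ 605.8, -105.2]), array([74.6, 19.3]), 88.0)
side blue(z60) 1292 (array([ 506.7, -148.4]), array([103.7,  98.6]), 90.0)
side line 28 yaw -0.0115 y@520 -138.9 x 441.0 589.0
side keeper (array([ 598.3, -105.4]), array([50.4, 16.3]), 86.5)
wrist blue(z60) 2108 (array([ 512.6, -163.5]), array([44.6, 94.7]), 89.8)
```

View pics/w4.png

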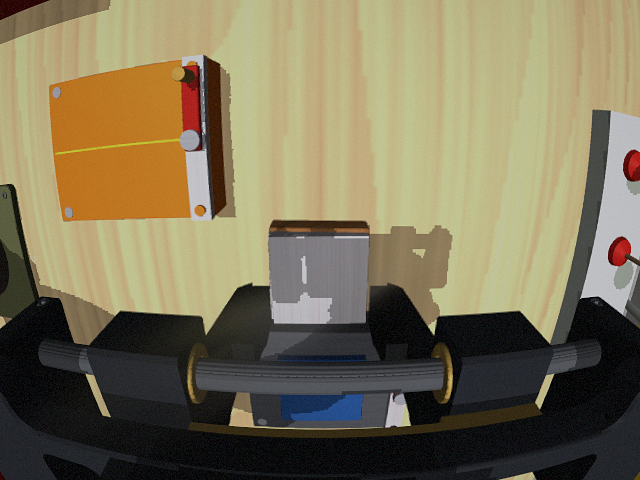

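The coupon now lies on the bed at about (513,-138), centred. The wrist picture shows the bare stack undisturbed at (318,278). I'll turn the hand 90° and go behind the coupon to push it in +x.

```bash
python3 -m pendant '[[-0.018,-0.006,0,0,0,0.131,0],[-0.036,-0.012,0,0,0,0.262,0],[-0.054,-0.018,0,0,0,0.393,0],[-0.072,-0.024,0,0,0,0.524,0],[-0.09,-0.03,0,0,0,0.654,0],[-0.108,-0.036,0,0,0,0.785,0],[-0.126,-0.042,0,0,0,0.916,0],[-0.144,-0.048,0,0,0,1.047,0],[-0.162,-0.055,0,0,0,1.178,0],[-0.18,-0.062,0,0,0,1.309,0],[-0.2,-0.07,0,0,0,1.44,0],[-0.215,-0.075,0,0,0,1.575,0]]'
python3 -m pendant '[[0,0,0,0,0,0,0]]'
```

```text
time_s: 8.3
tool_pos: [434.0, -143.3, 256.8]
eef_rot: [0.0, 1.0, -0.006, -0.002]
contact_force: [-0.0, -0.4, -0.3]
opening: 44.2
time_s: 8.43
tool_pos: [434.4, -143.1, 257.0]
eef_rot: [0.001, 1.0, -0.004, -0.001]
contact_force: [-0.2, -0.1, -0.2]
opening: 44.0
```

```bash
python3 -m pendant '[[0,-0.0045,0.05,0,0,0,0],[0,-0.0045,0.1,0,0,0,0],[0,-0.0045,0.14,0,0,0,0],[0,-0.0045,0.17,0,0,0,0],[0,-0.0045,0.1795,0,0,0,0],[0.006,-0.0045,0.1795,0,0,0,0],[0.013,-0.0045,0.1795,0,0,0,0],[0.020,-0.0045,0.1795,0,0,0,0],[0.026,-0.0045,0.1795,0,0,0,0],[0.032,-0.0045,0.1795,0,0,0,0],[0.038,-0.0045,0.1795,0,0,0,0],[0.044,-0.0045,0.1795,0,0,0,0]]'
python3 - <<'E'
from h import *
measure("scene");measure("side")
E
```

```text
time_s: 9.93
tool_pos: [480.2, -136.6, 78.4]
eef_rot: [-0.0, 1.0, -0.002, -0.0]
contact_force: [-3.0, 0.4, 2.8]
opening: 44.6
scene blue(z60) 1268 (array([ 541.8, -131.9]), array([104.1,  96.9]), 89.8)
scene line 40 yaw 0.0535 y@520 -135.2 x 468.0 572.0
scene keeper (array([ 605.9, -104.7]), array([75.6, 19.4]), 87.6)
side blue(z60) 711 (array([ 534.1, -149.5]), array([102.1,  98.6]), 89.7)
side line 24 yaw 0.0051 y@520 -137.7 x 441.0 480.0
side keeper (array([ 598. , -105.6]), array([56.7, 16.6]), 87.9)
```

```bash
python3 -m pendant '[[0.003,0,0,0,0,0,0],[0.006,0,0,0,0,0,0],[0.008,0,0,0,0,0,0],[0.008,0,0,0,0,0,0]]'; python3 -m pendant '[[0.001,0,0,0,0,0,0],[0.002,0,0,0,0,0,0],[0.002,0,0,0,0,0,0]]'
```

```text
time_s: 10.52
tool_pos: [486.0, -136.6, 78.3]
eef_rot: [-0.0, 1.0, -0.002, -0.002]
contact_force: [-5.9, 1.0, 4.5]
opening: 44.3
time_s: 10.9
tool_pos: [486.1, -136.6, 78.3]
eef_rot: [-0.001, 1.0, -0.003, -0.004]
contact_force: [-8.7, -0.1, 6.1]
opening: 43.7
```

```bash
python3 -m pendant '[[0.002,0,0,0,0,0,0],[0.004,0,0,0,0,0,0],[0.004,0,0,0,0,0,0],[0.004,0,0,0,0,0,0]]'
python3 - <<'E'
from h import *
measure("scene","pics/s5.png");measure("side","pics/sd5.png")
a=cv2.imread("pics/s5.png")[190:310,180:340];b=cv2.imread("pics/sd5.png")[230:350,270:430]
cv2.imwrite("pics/c5.png",cv2.resize(np.hstack([a,b]),None,fx=2.5,fy=2.5,interpolation=cv2.INTER_CUBIC))
E
```

```text
time_s: 11.4
tool_pos: [486.4, -136.6, 78.2]
eef_rot: [-0.001, 1.0, -0.003, -0.007]
contact_force: [-14.8, -0.2, 12.4]
opening: 44.3
scene blue(z60) 1192 (array([ 545.6, -131.8]), array([104. ,  92.6]), 89.4)
scene line 39 yaw 0.0624 y@520 -135.5 x 473.0 572.0
scene keeper (array([ 605.9, -104.7]), array([75.6, 19.4]), 87.6)
side blue(z60) 676 (array([ 538.5, -152.5]), array([96. , 97.5]), 89.4)
side line 25 yaw -0.0143 y@520 -139.2 x 441.0 482.0
side keeper (array([ 598. , -105.6]), array([56.7, 16.6]), 87.9)
```

View pics/c5.png

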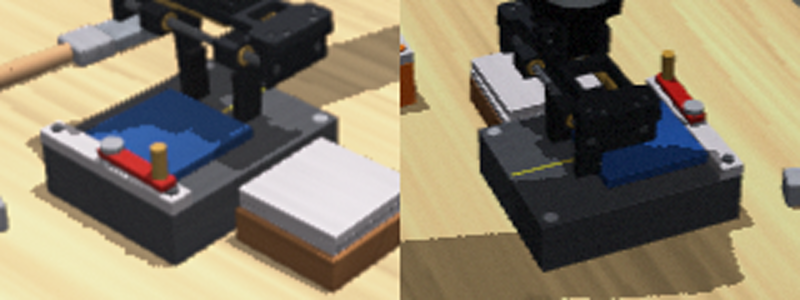

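The coupon is hard against the fence: the force rose to 15 N with no further travel. Next I'll back off, go over the keeper and look.

```bash
python3 -m pendant '[[-0.01,0,0,0,0,0,0],[-0.022,0,0,0,0,0,0],[-0.022,0,-0.04,0,0,0,0],[-0.022,0,-0.08,0,0,0,0],[0.0,-0.005,-0.13,0,0,0,0],[0.04,-0.015,-0.16,0,0,0,0],[0.08,-0.025,-0.18,0,0,0,0],[0.11,-0.027,-0.18,0,0,0,0],[0.11,-0.027,-0.18,0,0,0,0],[0.11,-0.027,-0.18,0,0,0,0]]'
cat >> h.py <<'E'
def peg(n,im,P,zt=95):
    R,G,B=[im[...,i].astype(int) for i in range(3)]
    W=onplane(P,82,n=="wrist"); T=onplane(P,zt,n=="wrist")
    m=(R>G+15)&(G>B+25)&(R>70)&(np.hypot(W[...,0]-590,W[...,1]+100)<75)
    r=(R>G+50)&(R>B+50)&(G<90)&(np.hypot(W[...,0]-590,W[...,1]+100)<90)
    print(n,"peg px",m.sum(),np.argwhere(m).mean(0)[::-1].round(),"xy at z82",np.nanmean(W[m],0).round(1), "red", rect(onplane(P,69,n=="wrist")[biggest(r)]))
E
python3 - <<'E'
from h import *
print(sensors.get_obs()["tool_pos"])
for n in ["scene","side","wrist"]:
    im,d,P=measure(n,f"pics/{n}6.png"); peg(n,im,P)
E
```

```text
time_s: 12.75
tool_pos: [602.9, -110.6, 257.9]
eef_rot: [-0.0, 1.0, -0.002, -0.001]
contact_force: [0.4, 0.2, -0.9]
opening: 44.0
[ 602.87279257 -110.56470037  257.91924516]
scene blue(z60) 1195 (array([ 545. , -131.9]), array([ 92.3, 105. ]), 0.5)
scene line 56 yaw 0.0405 y@520 -134.8 x 441.0 572.0
scene keeper (array([ 605.9, -104.7]), array([75.7, 19.1]), 88.0)
scene peg px 127 [233. 246.] xy at z82 [ 597.7 -119.3   82. ] red (array([ 605.9, -104.7]), array([75.7, 19.1]), 88.0)
side blue(z60) 1292 (array([ 538. , -148.3]), array([104.7,  98.7]), 89.8)
side line 30 yaw -0.0021 y@520 -138.3 x 441.0 491.0
side keeper (array([ 598.1, -105.5]), array([56.6, 16.5]), 88.9)
side peg px 784 [380. 257.] xy at z82 [604.2 -93.   82. ] red (array([ 598.1, -105.5]), array([56.6, 16.5]), 88.9)
wrist blue(z60) 8340 (array([ 545., -139.]), array([94.6, 94.3]), 89.6)
wrist line 102 yaw -0.0064 y@520 -137.5 x 441.0 491.0
wrist keeper (array([ 604.1, -103.6]), array([59.4, 15.7]), 87.7)
wrist peg px 3882 [310. 185.] xy at z82 [ 628.5 -103.4   82. ] red (array([ 604.1, -103.6]), array([59.4, 15.7]), 87.7)
```

View pics/wrist6.png

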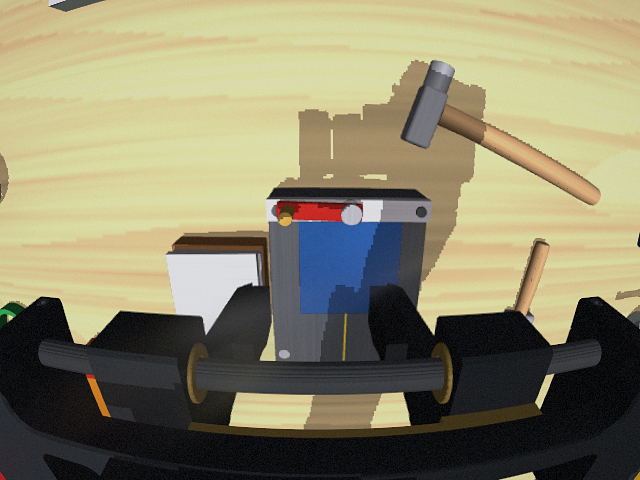

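The wrist picture shows the coupon square against the fence (edge row 222), with the peg at (286,218) and the pivot cap at (351,212). I'll work out the peg position from these.

Run:
```python
from h import *
P=optics.camera_params("wrist")
f=lambda z,c,r: onplane(P,z,True)[r,c].round(1)
print("pegtop",f(95,286,221),"pegbase",f(69,286,209),"pivot69",f(75,351,212))
im=cv2.imread("pics/wrist6.png")
R,G,B=[im[...,2-i].astype(int) for i in range(3)]
m=(R>B+60)&(G>B+30); m[:202]=0;m[235:]=0;m[:,:270]=0;m[:,302:]=0
ys,xs=np.nonzero(m);print(xs.min(),xs.max(),ys.min(),ys.max())
```

```text
pegtop [602.6 -84.7  95. ] pegbase [606.1 -82.6  69. ] pivot69 [ 604.6 -138.3   75. ]
278 291 212 225
```

```bash
python3 -m pendant '[[0,-0.015,0.03,0,0,0,-0.3],[0,-0.0265,0.07,0,0,0,-0.3],[0,-0.0265,0.11,0,0,0,-0.3],[0,-0.0265,0.145,0,0,0,-0.3],[0,-0.0265,0.159,0,0,0,-0.3],[0,-0.0265,0.159,0,0,0,-0.3],[0,-0.0265,0.159,0,0,0,-0.9],[0,-0.0265,0.159,0,0,0,-0.9],[0,-0.0265,0.159,0,0,0,-0.9],[0,-0.0265,0.159,0,0,0,-0.9]]' 12
```

```text
time_s: 14.15
tool_pos: [605.2, -82.9, 100.6]
eef_rot: [-0.0, 1.0, -0.002, 0.001]
contact_force: [-0.3, 2.0, 6.8]
opening: 11.4
```

Opening 11.4 mm means the 12 mm peg is pinched. Now I'll swing it along the arc.

```bash
python3 -m pendant '[[-0.0071,0.0005,-0.001,0,0,0,-0.9],[-0.0141,0.0018,-0.001,0,0,0,-0.9],[-0.0209,0.0041,-0.001,0,0,0,-0.9],[-0.0273,0.0073,-0.001,0,0,0,-0.9],[-0.0333,0.0112,-0.001,0,0,0,-0.9],[-0.0387,0.0159,-0.001,0,0,0,-0.9],[-0.0434,0.0212,-0.001,0,0,0,-0.9],[-0.0474,0.0272,-0.001,0,0,0,-0.9],[-0.0506,0.0336,-0.001,0,0,0,-0.9],[-0.0530,0.0403,-0.001,0,0,0,-0.9],[-0.0545,0.0472,-0.001,0,0,0,-0.9],[-0.0550,0.0545,-0.001,0,0,0,-0.9]]'
python3 -m pendant '[[0,0,0,0,0,0,-0.9],[0,0,0,0,0,0,-0.9]]'
```

```text
time_s: 15.65
tool_pos: [545.6, -137.5, 100.1]
eef_rot: [-0.001, 1.0, -0.002, -0.003]
contact_force: [-2.6, 3.2, 2.6]
opening: 11.5
time_s: 15.9
tool_pos: [545.8, -138.8, 100.1]
eef_rot: [0.0, 1.0, -0.003, -0.003]
contact_force: [-4.7, 1.2, 3.9]
opening: 11.3
```

Still gripping. I'll release, rise straight up and check.

```bash
python3 -m pendant '[[0,0,0,0,0,0,-0.3],[0,0,0,0,0,0,-0.3],[0,0,0,0,0,0,-0.3],[0,0,-0.03,0,0,0,-0.3],[0,0,-0.07,0,0,0,-0.3],[0,0,-0.12,0,0,0,-0.3],[0.02,0,-0.16,0,0,0,-0.3],[0.05,0,-0.16,0,0,0,-0.3],[0.05,0,-0.16,0,0,0,-0.3]]'
python3 - <<'E'
from h import *
for n in ["scene","side","wrist"]:
    im,d,P=measure(n,f"pics/{n}7.png")
a=cv2.imread("pics/scene7.png")[180:320,180:360];b=cv2.imread("pics/wrist7.png")[150:400,130:470]
b=cv2.resize(b,None,fx=400/340,fy=400/340);a=cv2.resize(a,(378,294),interpolation=cv2.INTER_CUBIC)
cv2.imwrite("pics/c7.png",np.hstack([a,b]))
E
```

```text
time_s: 17.02
tool_pos: [600.9, -137.7, 260.8]
eef_rot: [0.0, 1.0, -0.001, 0.001]
contact_force: [-1.0, 0.6, -0.5]
opening: 30.5
scene blue(z60) 838 (array([ 545.6, -128.4]), array([97.1, 94.5]), 89.4)
scene line 23 yaw -0.0378 y@520 -139.1 x 441.0 483.0
scene keeper (array([ 577.6, -134.5]), array([77.9, 20.1]), 1.4)
side blue(z60) 1036 (array([ 537.7, -148.3]), array([104.8,  98.1]), 89.8)
side line 31 yaw 0.0016 y@520 -138.0 x 441.0 493.0
side keeper (array([ 567.9, -144.6]), array([72.9, 20.8]), 1.2)
wrist blue(z60) 7536 (array([ 544.9, -139.3]), array([94.5, 94. ]), 89.7)
wrist line 267 yaw -0.0354 y@520 -139.0 x 441.0 542.0
wrist keeper (array([ 567. , -138.9]), array([56. , 15.1]), 0.2)
```

View pics/c7.png

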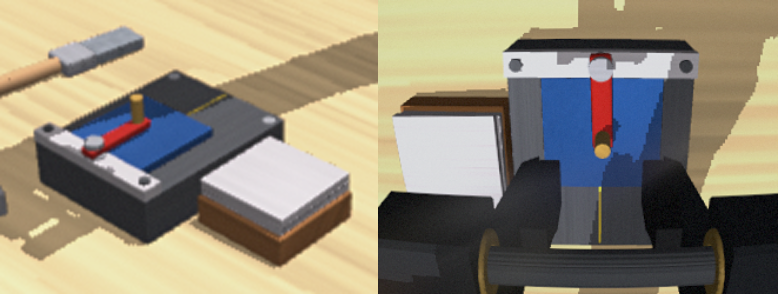

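The red arm points straight down the middle of the coupon, in line with the yellow line (peg at crop pixel (602,150)). The blue edge meets the fence squarely. Handing in.

```bash
python3 -c "
from cell import arm; print(arm.hand_in())"
```

```text
the job is handed in; nothing more can be done
None
```

The job is done and handed in at about 17 s of the 61 s allowed. No verdict is reported.

I slid the blue coupon sideways onto the jig with two half-open fingers against its edge. I then pushed it back until the force rose to about 15 N with no further travel. Last, I pinched the keeper peg, swung the arm a quarter turn, let go and raised the hand clear.

**What the last checks showed:**
- **Coupon:** the wrist camera put its centre at (544.9, -139.3) mm, against an estimated home of about (545.5, -138.4). It was square to within about 0.01 rad, and in the picture it is flush with the fence.
- **Keeper:** the wrist camera put the arm within about 0.005 rad of straight across, roughly 1.57 rad.
- **Coupons underneath and bystanders:** the two lower coupons look undisturbed on the block, and the robot never went near the bystanders. I judged this by eye and did not measure it.

**Disagreements:**
- **Coupon position:** the scene and side cameras put the centre up to about 11 mm from the wrist value. They showed similar offsets in opposite directions from the first picture on, so I trusted the wrist camera.
- **Fence contact:** the coupon stopped about 3 mm sooner than I had worked out. I put this down to calibration and finger size, because the force and the pictures both show it home.

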